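Reset repaired modules and start their test run

ROBOT

A 7-joint arm with a two-finger parallel gripper is mounted at the origin on the work surface. World frame = base frame: x ahead of the robot, y to its left, z up, the work surface at z = 0. Lengths are in m, angles in rad, forces in N, time in s.
With the tool pointing down it reaches from about 0.35 to 0.9 m from the base axis. Payload 8.1 kg.
Tool frame: the origin (TCP) lies midway between the tips of the shut fingers; the grasp point (between the pads) lies 19 mm behind it; z points along the fingers, y is the line along which they close (so a half turn about z gives the same grasp; the last joint's range is limited). The gripper opens to 92 mm and grips with 3 to 60 N. Pads are 19 mm wide; open, the fingers measure 130 mm over their backs; the gripper's body (75 mm by 190 mm) begins 47 mm behind the grasp point.
Start: joints at [-1.215, 0.434, 0.025, 1.573, -0.012, 1.134, -0.075], TCP at [0.277, 0.56, 0.227] pointing down, gripper open.
Joint ranges: [-2.62, 2.62], [-0.44, 2.09], [-1.27, 1.32], [0.08, 2.57], [-1.32, 4.46], [0.12, 2], [-2.74, 2.74]. Speed limits (rad/s): [2.22, 2.22, 3.01, 3.01, 3.14, 3.14, 3.14].

INTERFACE

Orientations are given as a rotation vector (axis times angle).
In Python, from workcell import manip gives the robot as it stands. The module is installed in compiled form; this text tells all that it offers.
- The arm moves only by the tool send_rows, never from a script. Its argument "plan" is a list of rows, each a list of 7 numbers: the shift along the world's x, y, z in cm, then the turn, a rotation vector about the world's x, y, z in degrees, then the finger opening in cm, from 0 to 9.18. In form: [[x, y, z, wx, wy, wz, gripper], ...]. A call has 1 to 20 rows; each row is the pose to reach, as a shift and turn from the pose commanded when the call began; what a row does not reach only later rows make up. A row lasts 1/12 s, in which the tool goes at most 41.7 mm and 7.16 degrees, less where a joint would pass 70% of its speed; a pose out of reach is approached as far as the arm can. A call with a gripper value outside its range is refused whole. The fingers move at their own pace and stop on an object; the grip force is fixed at half the most. Time passes only in rows, so rows that repeat a pose let the fingers close. It gives the time, the measured TCP pose, the force, the opening and the grip force at its end, in the units of the state.
- manip.state(): the state, without advancing time (a new reading comes with each control period).
- manip.get_image(name): name is "scene" or "top" or "wrist"; returns (picture, depth): 420x560x3 uint8, red, green, blue; 420x560 float32, m along the optical axis (not along the pixel's ray), 0 where there is no reading.
- manip.camera_params(name): a dict with "K" (3x3 intrinsics, pixels), "world_to_cam" (4x4, takes a point from world to camera coordinates); the wrist camera has in their place "T_tool_cam" (4x4, takes a point from camera to tool coordinates, whose origin is the TCP and whose axes are the flange's). Camera axes: x right, y up, looking along -z (the intrinsics and any distortion apply to the point x, -y, -z); pixel columns grow to the right and rows downward; lengths in m; the calibration is good to about 2 mm. A picture is of the moment at which its call begins: read the wrist's pose just before it. camera_params takes no time and is no camera call.
- manip.close_job(): hands the job in; it is judged then, once.
The state is a dict: "time_s": time; "q": joint angles; "joint_vel": joint speeds; "effort": joint torques, N m; "position": TCP position; "ee_rot": TCP orientation; "wrist_force": force on the tool from outside, world axes, zero at the start; "torque": the same for the moment, N m; "gripper_width": finger opening in m; "grasp_force": force on a finger pad.
Only numpy, scipy, OpenCV 4.12 (cv2) and the standard library are available. Lean on these libraries where they do the work, as an engineer would, in place of code of your own. Each camera call takes 0.05 s, during which the arm holds its last target. There are 200 camera calls.

TASK

Turn the control box's isolator fully off, then set every grey module upright and square on a contact pad of the test deck (one to a pad, any pad), and turn the isolator fully on again. With the stylus from its stand, push each module's recessed reset button fully in so that it stays in, and after that press the control box's recessed spring start button fully in with the stylus, hold it for about half a second and let it out. Put the stylus back in its stand, leave the isolator on and every module on its pad, and leave the other things on the bench where they are.

Things in the scene. Friction and masses are not known exactly. Their poses are not given: they have to be found in the camera images.
- deck: Test deck: fixed aluminium plate, 130 (x) x 320 (y) x 8 mm thick, flat, no walls. Three dark contact pads (84 x 62 mm, flush) lie on it in a row along its y. Origin: centre of its underside.
- console: Control box: fixed grey metal box, 110 (x) x 220 (y) x 60 mm tall. On its top: the black isolator handle at y = -55 mm and the recessed start button at y = +70 mm. Origin: centre of its underside.
- isolator (a joint): Rotary isolator handle on top of the control box, axis vertical. 0 = off (the handle's bar lies along the box's x), 1.05 rad = on (bar turned 60 degrees clockwise seen from above); hard stops at both ends; stays where it is left; takes about 0.12 N m to turn.
- isolator_grip (a point): Point on the handle's axis, in the middle of the grip part of its bar. The bar is 70 mm long (this point's x axis, which turns with the handle), 16 mm wide and 34 mm tall (from 20 mm below to 14 mm above this point).
- start (a joint): Start button in the top of the control box, a steel spring button 10 mm across at the bottom of an 14 mm square recess. 0 = out, 0.005 m = fully in; springs back out; about 1.5 N starts it moving, 5 N holds it fully in. Its face is 4 mm below the box's top when out, 9 mm below when fully in.
- start_top (a point): Centre of the start button's face when it is out, 56 mm above the bench.
- stand: Stylus stand: fixed dark steel block, 64 x 64 x 71 mm tall, with a 15.5 mm square hole, mouth chamfered, straight down through it at its centre. Origin: centre of its underside.
- stylus: Stylus tool (50 g), upright, tip down, in the stand. Origin: its tip; z up the tool. Steel pin 4 mm across (to 26 mm from the tip), taper to a round shaft 10 mm across (36 to 65 mm), square flange 26 x 26 mm (65 to 70 mm) resting on the stand's top, black square grip 16 x 16 mm (70 to 126 mm; faces along its x and y). In the stand its tip is 6 mm above the bench.
- pad0 (a point): Centre of a contact pad on the deck's top (+y end of the row, 100 mm between neighbours), 8 mm above the bench; its axes are the deck's.
- pad1 (a point): Centre of a contact pad on the deck's top (middle of the row, 100 mm between neighbours), 8 mm above the bench; its axes are the deck's.
- pad2 (a point): Centre of a contact pad on the deck's top (-y end of the row, 100 mm between neighbours), 8 mm above the bench; its axes are the deck's.
- module_a: Grey plug-in module, a box 64 (x) x 42 (y) x 44 mm tall with fins at its -x end, about 180 g; may be absent. Origin: centre of its underside.
- reset_a (a joint): Reset button of module_a, a steel button 10 mm across at the bottom of an 14 mm square recess in the module's top, centred 14 mm from the module's middle towards its +x (unfinned) end. 0 = popped out (face 4 mm below the module's top), 0.005 m = fully in (9 mm below); needs about 3 to 4 N and stays where it is pushed to.
- module_b: Grey plug-in module, a box 64 (x) x 42 (y) x 44 mm tall with fins at its -x end, about 180 g; may be absent. Origin: centre of its underside.
- reset_b (a joint): Reset button of module_b, a steel button 10 mm across at the bottom of an 14 mm square recess in the module's top, centred 14 mm from the module's middle towards its +x (unfinned) end. 0 = popped out (face 4 mm below the module's top), 0.005 m = fully in (9 mm below); needs about 3 to 4 N and stays where it is pushed to.
- module_c: Grey plug-in module, a box 64 (x) x 42 (y) x 44 mm tall with fins at its -x end, about 180 g; may be absent. Origin: centre of its underside.
- reset_c (a joint): Reset button of module_c, a steel button 10 mm across at the bottom of an 14 mm square recess in the module's top, centred 14 mm from the module's middle towards its +x (unfinned) end. 0 = popped out (face 4 mm below the module's top), 0.005 m = fully in (9 mm below); needs about 3 to 4 N and stays where it is pushed to.
- spool: Bystander: solder spool, 60 mm across, 40 mm tall, loose. Origin: on its underside.
- jar: Bystander: small amber jar, 48 mm across, 60 mm tall, loose. Origin: on its underside.
- heatsink: Bystander: finned dark heat sink, 70 x 50 x 38 mm, loose. Origin: on its underside.
- toroid: Bystander: round copper-coloured transformer, 100 mm across, 42 mm tall, loose. Origin: on its underside.
- screwdriver: Bystander: orange-handled screwdriver lying on the bench, 170 mm long, 26 mm thick, loose. Origin: on its underside.
- mouse: Bystander: black computer mouse, about 85 mm long, 34 mm tall, loose. Origin: on its underside.
- cutters: Bystander: orange-handled side cutters lying on the bench, about 130 mm long, 10 mm thick, loose. Origin: on its underside.
There are look-alikes about, which are no part of the job. Leave any yellow look-alike of the module_a alone. What is shaped like the module_b but pink is not meant.

How it is judged:
By the outcome, as a careful person would: the job done as asked, in the order asked, and still so for the second after the job is handed in, with the robot touching nothing.
Of module_a, module_b, module_c only 2 to 3 are there at a start; the rules pass over those that are not, and their reading is None.
At some moment in a run one of module_a, module_b, module_c may be knocked a few centimetres aside while the robot is not near it.
It also fails if it takes over 210 s, if anything falls off the work surface, if the arm or the gripper's body presses on something with over 40 N, if the wrist force passes 120 N, or if a joint passes its speed limit or range.

## Working session

There is one attempt and no reset: what is moved stays moved. The work goes in short steps, Python scripts to look and compute and a tool call to move; the robot and the scene stay as the last step left them, time stands still between calls to the robot, and variables do not carry over. Pictures are saved under pics/ and viewed, at most 14 in all, crops included, and the job is handed in when it is done.

Besides the shell and the picture viewer there is one more tool, called after "Call:" in YAML: its name, and indented under it one key for each argument. send_rows: Moves the arm, as the interface text tells. Its arguments: {"type":"object","properties":{"plan":{"type":"array","items":{"type":"array","items":{"type":"number"}}}},"required":["plan"]}

```bash
mkdir -p pics
cat > h.py <<'E'
import numpy as np, cv2
from workcell import manip
from scipy.spatial.transform import Rotation as R
def shot(name,fn=None):
    s=manip.state(); im,d=manip.get_image(name); p=manip.camera_params(name)
    if name=='wrist':
        T=np.eye(4);T[:3,:3]=R.from_rotvec(s['ee_rot']).as_matrix();T[:3,3]=s['position']
        M=T@p['T_tool_cam']
    else: M=np.linalg.inv(p['world_to_cam'])
    if fn: cv2.imwrite('pics/'+fn,im[...,::-1])
    return im,d,np.array(p['K']),M
def ray(K,M,u,v):
    c=np.array([(u-K[0,2])/K[0,0],-(v-K[1,2])/K[1,1],-1.]); return M[:3,3],M[:3,:3]@c
def onplane(K,M,u,v,z):
    o,d=ray(K,M,u,v); return o+d*(z-o[2])/d[2]
def cloud(d,K,M):
    v,u=np.mgrid[:d.shape[0],:d.shape[1]]
    P=np.stack([(u-K[0,2])/K[0,0]*d,-(v-K[1,2])/K[1,1]*d,-d],-1)
    return P@M[:3,:3].T+M[:3,3]
E
python3 - <<'E'
from h import *
print(manip.state())
for n in ('scene','top','wrist'):
    im,d,K,M=shot(n,n+'0.png'); np.savez(n+'0.npz',im=im,d=d,K=K,M=M)
    print(n,{k:v for k,v in manip.camera_params(n).items()},M[:3,3])
E
```

```text
{'time_s': 0.0, 'q': array([-1.21459081,  0.43524808,  0.02498334,  1.57408853, -0.01158781,
        1.13398814, -0.07505147]), 'joint_vel': array([ 7.40326649e-04,  2.81910600e-03, -3.91125600e-04, -6.76192380e-04,
        1.85268562e-03, -6.81500069e-04,  3.67676442e-06]), 'effort': array([-6.75964748e-04, -6.67841148e+01,  9.84791592e-01, -3.14459753e+01,
       -6.05460349e-02,  4.30734409e-02,  1.58716043e-04]), 'position': array([0.2766349 , 0.55988138, 0.22593282]), 'ee_rot': array([-7.14377897e-01, -3.05908225e+00,  2.47260240e-03]), 'wrist_force': array([-0.30648395, -0.65528321,  0.90515482]), 'torque': array([-0.0635455 ,  0.01147625, -0.0007811 ]), 'grasp_force': 0.0, 'gripper_width': 0.09214685472327877}
scene {'K': array([[410.0968356 ,   0.        , 278.80469366],
       [  0.        , 410.0968356 , 206.4019556 ],
       [  0.        ,   0.        ,   1.        ]]), 'world_to_cam': array([[ 0.66741858,  0.7445781 ,  0.0124854 , -0.41178155],
       [-0.39319813,  0.33811412,  0.8550287 ,  0.10390507],
       [ 0.63241416, -0.57557127,  0.51843037, -1.26272892],
       
[... 413 characters left out ...]
585, -0.01080733,  0.98736463, -1.11697817],
       [ 0.        ,  0.        ,  0.        ,  1.        ]])} [0.36283539 0.0613324  1.19004039]
wrist {'K': array([[356.79422007,   0.        , 282.83441035],
       [  0.        , 356.79422007, 209.26766076],
       [  0.        ,   0.        ,   1.        ]]), 'T_tool_cam': array([[ 7.73321993e-04,  9.53288106e-01,  3.02061565e-01,
         8.13843262e-02],
       [ 9.99999441e-01, -5.19498870e-04, -9.20638371e-04,
         1.31464578e-03],
       [-7.20712967e-04,  3.02062108e-01, -9.53287975e-01,
        -1.58635015e-01],
       [ 0.00000000e+00,  0.00000000e+00,  0.00000000e+00,
         1.00000000e+00]])} [0.20431639 0.59739203 0.3846646 ]
```

View pics/top0.png

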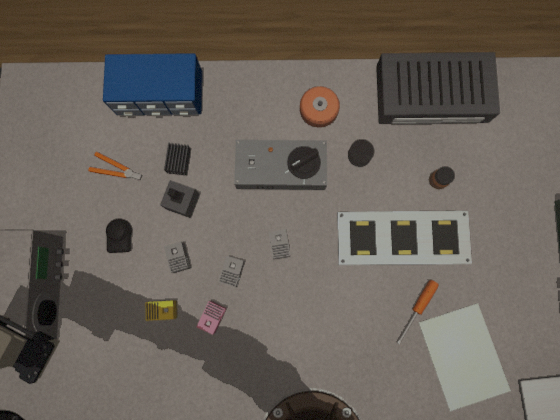

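View pics/scene0.png

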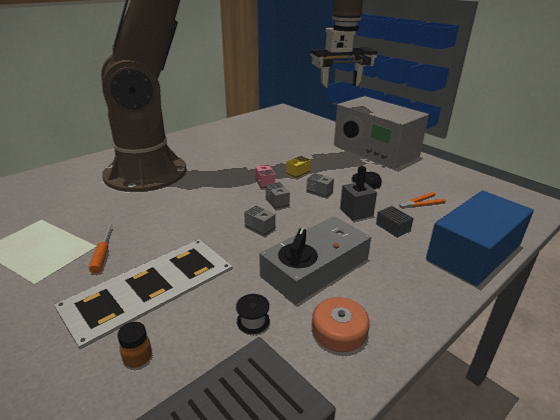

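The top view shows what could be taken for a module: grey boxes at (178,257), (233,270) and (281,246), a yellow one at (161,310) and a pink one at (211,317). I choose the three grey ones. The stylus stand is at (180,198), the console at (281,164) with its isolator at (304,162) and start button at (252,162), and the deck at (404,238).

```bash
cat > m.py <<'E'
from h import *
z=np.load('top0.npz');im,d,K,M=[z[k] for k in('im','d','K','M')]
P=cloud(d,K,M)
def blob(name,u,v,zlo,zhi,r=60):
    m=((P[...,2]>zlo)&(P[...,2]<zhi)&(d>0)).astype(np.uint8)
    n,l=cv2.connectedComponents(m,connectivity=4)
    k=l[v,u]
    if k==0:
        w=l[v-6:v+7,u-6:u+7]; w=w[w>0]; k=np.bincount(w).argmax() if len(w) else -1
    Q=P[l==k]
    (cx,cy),(a,b),an=cv2.minAreaRect((Q[:,:2]*1000).astype(np.float32))
    print(name,len(Q),'c',np.round([cx,cy]),'size',round(a),round(b),'ang',round(an,1),'z med',np.round(np.median(Q[:,2]),4),'mean',Q[:,:2].mean(0).round(4))
for n,u,v in(('m1',178,257),('m2',233,270),('m3',281,246)):blob(n,u,v,.036,.052)
blob('console',270,175,.05,.068); blob('isol',304,162,.08,.12); blob('iso base',304,162,.066,.12);blob('stand',190,208,.062,.08)
blob('grip',176,194,.1,.16)
blob('deck',375,262,.004,.012)
for n,u,v in(('spool',361,152),('jar',441,177),('pink',211,317),('yel',161,310)):blob(n,u,v,.025,.07)
big=cv2.resize(im[225:300,150:310],None,fx=5,fy=5,interpolation=cv2.INTER_CUBIC)
cv2.imwrite('pics/crop1.png',big[...,::-1])
E
python3 m.py
```

```text
m1 485 c [435. 317.] size 65 43 ang 16.4 z med 0.0436 mean [0.4345 0.3161]
m2 479 c [400. 186.] size 43 64 ang 72.9 z med 0.0437 mean [0.3997 0.1863]
m3 452 c [465.  73.] size 64 42 ang 9.0 z med 0.0438 mean [0.463  0.0723]
console 3685 c [658.  68.] size 219 112 ang 88.9 z med 0.0598 mean [0.6562 0.0743]
isol 256 c [657.  13.] size 17 71 ang 31.1 z med 0.102 mean [0.6547 0.0128]
iso base 482 c [656.  12.] size 55 58 ang 74.5 z med 0.0857 mean [0.6537 0.0119]
stand 657 c [574. 311.] size 66 65 ang 70.5 z med 0.0708 mean [0.5718 0.3085]
grip 81 c [573. 311.] size 18 16 ang 70.6 z med 0.1299 mean [0.5719 0.3085]
deck 6436 c [ 481. -231.] size 134 322 ang 0.5 z med 0.0078 mean [ 0.4799 -0.2301]
spool 470 c [ 689. -130.] size 58 60 ang 62.5 z med 0.0395 mean [ 0.6896 -0.1302]
jar 374 c [ 622. -322.] size 44 44 ang 81.8 z med 0.0579 mean [ 0.6206 -0.319 ]
pink 547 c [294. 232.] size 43 64 ang 65.1 z med 0.0433 mean [0.2946 0.2314]
yel 538 c [311. 351.] size 42 64 ang 2.7 z med 0.0433 mean [0.3113 0.3496]
```

View pics/crop1.png

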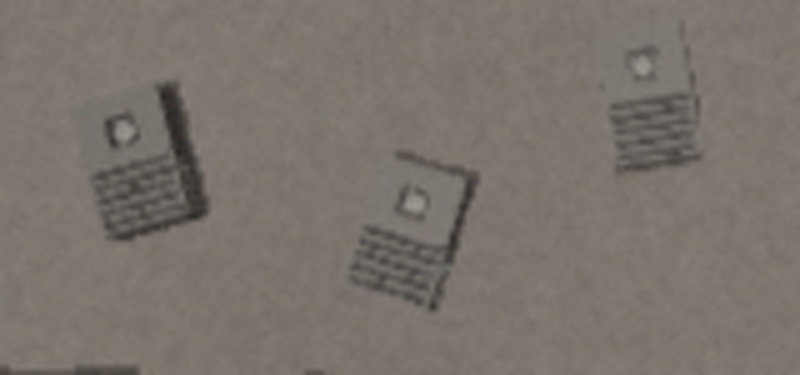

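All three are grey, upright, with fins towards the robot. The measured sizes and heights (64x42, z 44 mm) match. First I go above the isolator.

Call:
send_rows:
  plan:
    - [38,-54.7,-2,0,0,-33.8,7]
    - [38,-54.7,-2,0,0,-33.8,7]
    - [38,-54.7,-2,0,0,-33.8,7]
    - [38,-54.7,-2,0,0,-33.8,7]
    - [38,-54.7,-2,0,0,-33.8,7]
    - [38,-54.7,-2,0,0,-33.8,7]
    - [38,-54.7,-2,0,0,-33.8,7]
    - [38,-54.7,-2,0,0,-33.8,7]
    - [38,-54.7,-2,0,0,-33.8,7]
    - [38,-54.7,-2,0,0,-33.8,7]
    - [38,-54.7,-2,0,0,-33.8,7]
    - [38,-54.7,-2,0,0,-33.8,7]
    - [38,-54.7,-2,0,0,-33.8,7]
    - [38,-54.7,-2,0,0,-33.8,7]
    - [38,-54.7,-2,0,0,-33.8,7]
    - [38,-54.7,-2,0,0,-33.8,7]
    - [38,-54.7,-2,0,0,-33.8,7]
    - [38,-54.7,-2,0,0,-33.8,7]
    - [38,-54.7,-2,0,0,-33.8,7]
    - [38,-54.7,-2,0,0,-33.8,7]

```text
time_s: 1.82
position: [0.6563, 0.0151, 0.2065]
ee_rot: [-1.57, -2.72, -0.001]
wrist_force: [-0.4, -0.1, 0.0]
gripper_width: 0.07
grasp_force: 0.0
```

```bash
cat >> h.py <<'E'
def pose():
    s=manip.state();A=R.from_rotvec(s['ee_rot']).as_matrix()
    y=np.degrees(np.arctan2(A[1,1],A[0,1]));return s['position'].round(4),'yaw_y',y.round(2),'tilt',A[:,2].round(3),'F',s['wrist_force'].round(1),'w',round(s['gripper_width'],4),'gf',round(float(s['grasp_force']),1),'t',round(s['time_s'],2),'q7',round(s['q'][6],2)
def rect(m,P,near,name='',mn=30):
    "components of mask m; print min-area rect of those near (x,y) in m"
    n,l=cv2.connectedComponents(m.astype(np.uint8),connectivity=4)
    out=[]
    for k in range(1,n):
        Q=P[l==k]
        if len(Q)<mn: continue
        (cx,cy),(a,b),an=cv2.minAreaRect((Q[:,:2]*1000).astype(np.float32))
        if np.hypot(cx/1000-near[0],cy/1000-near[1])<near[2]: print(name,len(Q),'c',round(cx,1),round(cy,1),'size',round(a,1),round(b,1),'ang',round(an,1),'z',np.median(Q[:,2]).round(4)); out.append(Q)
    return out
E
python3 - <<'E'
from h import *
print(pose())
im,d,K,M=shot('wrist','w1.png');P=cloud(d,K,M);Z=P[...,2]
rect((d>0)&(Z>.09)&(Z<.115),P,(.657,.013,.08),'bar')
rect((d>0)&(Z>.054)&(Z<.066),P,(.657,.068,.15),'box')
E
```

```text
(array([0.6563, 0.0151, 0.2065]), 'yaw_y', np.float64(30.02), 'tilt', array([-0.001,  0.001, -1.   ]), 'F', array([-0.4, -0.1,  0. ]), 'w', 0.07, 'gf', 0.0, 't', 1.82, 'q7', np.float64(0.57))
bar 1807 c 658.2 14.0 size 16.0 69.8 ang 31.4 z 0.104
box 30066 c 659.5 68.6 size 220.8 110.4 ang 88.9 z 0.0609
box 123 c 660.4 138.5 size 9.4 9.1 ang 74.7 z 0.0567
```

View pics/w1.png

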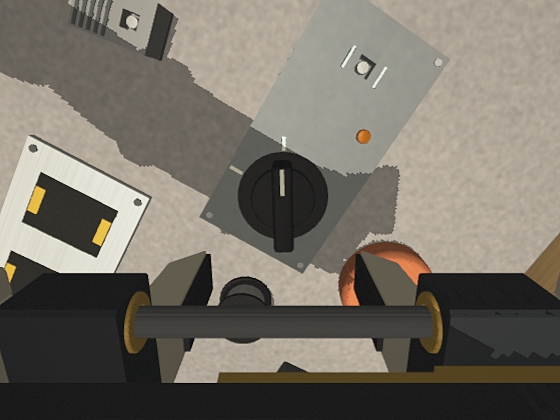

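The wrist view has the bar at about (283,205), on its axis, and the start recess at (363,68). It agrees with the top view within 1–2 mm. Now I descend, close and turn.

Call:
send_rows:
  plan:
    - [0.1,0.05,-4,0,0,1.2,5]
    - [0.1,0.05,-8,0,0,1.2,5]
    - [0.1,0.05,-10.5,0,0,1.2,5]
    - [0.1,0.05,-12,0,0,1.2,5]
    - [0.1,0.05,-12.9,0,0,1.2,5]
    - [0.1,0.05,-12.9,0,0,1.2,5]
    - [0.1,0.05,-12.9,0,0,1.2,0.5]
    - [0.1,0.05,-12.9,0,0,1.2,0.5]
    - [0.1,0.05,-12.9,0,0,1.2,0.5]
    - [0.1,0.05,-12.9,0,0,1.2,0.5]
    - [0.1,0.05,-12.9,0,0,1.2,0.5]
    - [0.1,0.05,-12.9,0,0,1.2,0.5]
    - [0.1,0.05,-12.9,0,0,1.2,0.5]
    - [0.1,0.05,-12.9,0,0,1.2,0.5]

```text
time_s: 3.03
position: [0.6572, 0.0132, 0.0783]
ee_rot: [-1.545, -2.735, 0.001]
wrist_force: [-4.9, -1.5, 5.9]
gripper_width: 0.0156
grasp_force: 30.0
```

```bash
python3 -c "
from h import *
print(pose(),manip.state()['torque'])"
```

```text
(array([0.6572, 0.0132, 0.0783]), 'yaw_y', np.float64(31.08), 'tilt', array([-0.001, -0.   , -1.   ]), 'F', array([-4.9, -1.5,  5.9]), 'w', 0.0156, 'gf', 30.0, 't', 3.03, 'q7', np.float64(0.63)) [-0.33917064  0.925691    0.15168304]
```

Call:
send_rows:
  plan:
    - [0,0,0,0,0,5,0.5]
    - [0,0,0,0,0,10,0.5]
    - [0,0,0,0,0,15,0.5]
    - [0,0,0,0,0,20,0.5]
    - [0,0,0,0,0,25,0.5]
    - [0,0,0,0,0,30,0.5]
    - [0,0,0,0,0,35,0.5]
    - [0,0,0,0,0,40,0.5]
    - [0,0,0,0,0,45,0.5]
    - [0,0,0,0,0,50,0.5]
    - [0,0,0,0,0,54,0.5]
    - [0,0,0,0,0,58,0.5]
    - [0,0,0,0,0,60,0.5]
    - [0,0,0,0,0,62,0.5]
    - [0,0,0,0,0,62,0.5]
    - [0,0,0,0,0,62,0.5]

```text
time_s: 4.37
position: [0.6574, 0.0129, 0.0783]
ee_rot: [0.081, -3.14, 0.001]
wrist_force: [-4.3, -1.0, 6.8]
gripper_width: 0.0166
grasp_force: 31.2
```

```bash
python3 -c "
from h import *
print(pose(),manip.state()['torque'])"
```

```text
(array([0.6574, 0.0129, 0.0783]), 'yaw_y', np.float64(92.96), 'tilt', array([-0.001, -0.   , -1.   ]), 'F', array([-4.3, -1. ,  6.8]), 'w', 0.0166, 'gf', 31.2, 't', 4.37, 'q7', np.float64(1.52)) [-0.24473225  0.90348265 -0.80930189]
```

Hard on the stop (moment 0.8 N m). Next I release, lift, go over the nearest module and recheck all of them from the top camera.

Call:
send_rows:
  plan:
    - [0,0,0,0,0,-4,5]
    - [0,0,0,0,0,-4,5]
    - [0,0,0,0,0,-4,5]
    - [0,0,0,0,0,-4,5]
    - [0,0,3,0,0,-4,6]
    - [0,0,7,0,0,-4,6]
    - [0,0,11,0,0,0,6]
    - [-4,1.2,11,0,0,6,6]
    - [-8,2.5,11,0,0,6,6]
    - [-12,3.7,11,0,0,6,6]
    - [-16,5,11,0,0,6,6]
    - [-19.2,6,11,0,0,6,6]
    - [-19.2,6,11,0,0,6,6]
    - [-19.2,6,11,0,0,6,6]
    - [-19.2,6,11,0,0,6,6]

```text
time_s: 5.62
position: [0.4666, 0.0738, 0.1882]
ee_rot: [-0.251, 3.13, -0.0]
wrist_force: [1.0, -1.2, -0.4]
gripper_width: 0.0601
grasp_force: 0.0
```

```bash
cat > look.py <<'E'
from h import *
import sys
print(pose())
im,d,K,M=shot('top');P=cloud(d,K,M);Z=P[...,2];np.savez('topl.npz',im=im,d=d,K=K,M=M)
g=(d>0)&(Z>.036)&(Z<.048)&(im.max(-1).astype(int)-im.min(-1)<40)
rect(g,P,(.43,.19,.22),'top mod',150)
rect((d>0)&(Z>.046)&(Z<.058)&(im.max(-1).astype(int)-im.min(-1)<40),P,(.48,-.23,.22),'top deck mod',150)
rect((d>0)&(Z>.09)&(Z<.115),P,(.657,.013,.04),'top bar')
if len(sys.argv)>1:
    im,d,K,M=shot('wrist',sys.argv[1]);P=cloud(d,K,M);Z=P[...,2];np.savez('wl.npz',im=im,d=d,K=K,M=M)
    near=[float(x) for x in sys.argv[2:5]];zt=float(sys.argv[5]) if len(sys.argv)>5 else .044
    rect((d>0)&(Z>zt-.006)&(Z<zt+.006),P,near,'wrist',100)
E
python3 look.py w2.png .46 .07 .1
```

```text
(array([0.4666, 0.0738, 0.1882]), 'yaw_y', np.float64(99.16), 'tilt', array([ 0.002,  0.   , -1.   ]), 'F', array([ 1. , -1.2, -0.4]), 'w', 0.0601, 'gf', 0.0, 't', 5.62, 'q7', np.float64(1.44))
top mod 480 c 435.0 317.0 size 64.4 43.4 ang 15.2 z 0.0435
top mod 466 c 400.4 186.4 size 42.8 63.4 ang 72.8 z 0.0436
top mod 207 c 309.0 225.6 size 42.2 31.6 ang 65.0 z 0.0438
top bar 191 c 656.7 13.3 size 14.1 69.9 ang 89.3 z 0.1026
wrist 3358 c 466.0 73.5 size 64.6 42.0 ang 8.8 z 0.0449
```

Call:
send_rows:
  plan:
    - [-0.1,0,-4,0,0,-0.4,6]
    - [-0.1,0,-8,0,0,-0.4,6]
    - [-0.1,0,-12,0,0,-0.4,6]
    - [-0.1,0,-15.5,0,0,-0.4,6]
    - [-0.1,0,-17.2,0,0,-0.4,6]
    - [-0.1,0,-17.6,0,0,-0.4,6]
    - [-0.1,0,-17.6,0,0,-0.4,3]
    - [-0.1,0,-17.6,0,0,-0.4,3]
    - [-0.1,0,-17.6,0,0,-0.4,3]
    - [-0.1,0,-17.6,0,0,-0.4,3]
    - [-0.1,0,-17.6,0,0,-0.4,3]
    - [-0.1,0,-16,0,0,-0.4,3]
    - [-0.1,0,-12,0,0,-0.4,3]
    - [-0.1,0,-8,0,0,-0.4,3]
    - [-0.1,0,-8,0,0,-0.4,3]

```text
time_s: 6.97
position: [0.4685, 0.0748, 0.1145]
ee_rot: [-0.238, 3.123, 0.003]
wrist_force: [1.0, -0.0, -1.0]
gripper_width: 0.0418
grasp_force: 30.0
```

```bash
cat > deck.py <<'E'
from h import *
def pads(im,d,K,M,zt=.008):
    P=cloud(d,K,M);h=cv2.cvtColor(im,cv2.COLOR_RGB2HSV)
    # ray-cast pixels to deck plane
    v,u=np.mgrid[:im.shape[0],:im.shape[1]];c=np.stack([(u-K[0,2])/K[0,0],-(v-K[1,2])/K[1,1],-np.ones(u.shape)],-1)@M[:3,:3].T
    Q=M[:3,3]+c*((zt-M[2,3])/c[...,2])[...,None]
    m=((h[...,2]<75)|((h[...,1]>120)&(h[...,2]>100)))&(abs(Q[...,0]-.481)<.055)&(abs(Q[...,1]+.231)<.155)
    m=cv2.morphologyEx(m.astype(np.uint8),cv2.MORPH_CLOSE,np.ones((3,3)))
    rect(m>0,Q,(.48,-.23,.25),'pad',150)
    w=((h[...,1]<60)&(h[...,2]>110)&(abs(P[...,2]-.008)<.007)).astype(np.uint8)
    rect(w>0,Q,(.48,-.23,.1),'plate',1500)
if __name__=='__main__':
    print(pose());pads(*shot('top'))
E
python3 deck.py
```

```text
(array([0.4685, 0.0748, 0.1145]), 'yaw_y', np.float64(98.7), 'tilt', array([ 0.01 ,  0.003, -1.   ]), 'F', array([ 1., -0., -1.]), 'w', 0.0418, 'gf', 30.0, 't', 6.97, 'q7', np.float64(1.41))
pad 811 c 480.0 -129.8 size 60.0 80.6 ang 89.6 z 0.008
pad 798 c 480.5 -229.5 size 59.4 78.1 ang 89.6 z 0.008
pad 812 c 479.8 -329.5 size 59.4 78.3 ang 89.9 z 0.008
plate 4562 c 486.2 -233.3 size 151.7 340.4 ang 0.6 z 0.008
```

Call:
send_rows:
  plan:
    - [0.4,-4,2,0,0,-2,3]
    - [0.8,-8,2,0,0,-4,3]
    - [1.2,-12,2,0,0,-8.5,3]
    - [1.6,-16,2,0,0,-8.5,3]
    - [1.6,-20,2,0,0,-8.5,3]
    - [1.6,-24,2,0,0,-8.5,3]
    - [1.6,-28,2,0,0,-8.5,3]
    - [1.6,-32,2,0,0,-8.5,3]
    - [1.6,-36,2,0,0,-8.5,3]
    - [1.6,-39,2,0,0,-8.5,3]
    - [1.6,-40.2,2,0,0,-8.5,3]
    - [1.6,-40.2,2,0,0,-8.5,3]
    - [1.6,-40.2,2,0,0,-8.5,3]
    - [1.6,-40.2,2,0,0,-8.5,3]

```text
time_s: 8.18
position: [0.4809, -0.3261, 0.1272]
ee_rot: [0.008, -3.141, -0.003]
wrist_force: [0.2, 0.2, -1.7]
gripper_width: 0.042
grasp_force: 30.0
```

Run:
```python
from h import *;import deck
print(pose());o=shot('wrist','w3.png');deck.pads(*o)
P=cloud(*o[1:]);Z=P[...,2];p=manip.state()['position']
rect((o[1]>0)&(abs(Z-(p[2]+.034))<.006),P,(.48,-.33,.06),'mod',150)
```

```text
(array([ 0.4809, -0.3261,  0.1272]), 'yaw_y', np.float64(90.3), 'tilt', array([-0.001,  0.002, -1.   ]), 'F', array([ 0.2,  0.2, -1.7]), 'w', 0.042, 'gf', 30.0, 't', 8.18, 'q7', np.float64(2.12))
pad 6595 c 472.5 -324.4 size 89.8 64.5 ang 89.7 z 0.008
pad 7445 c 481.9 -228.8 size 83.9 61.7 ang 0.1 z 0.008
pad 7037 c 481.7 -128.2 size 83.0 62.5 ang 0.3 z 0.008
pad 693 c 514.2 -324.5 size 5.4 82.4 ang 0.3 z 0.008
pad 704 c 527.5 -324.7 size 6.5 82.5 ang 0.3 z 0.008
plate 27793 c 486.6 -240.0 size 147.2 308.9 ang 0.3 z 0.008
mod 9500 c 464.7 -325.2 size 68.0 34.5 ang 89.9 z 0.1592
mod 2829 c 505.0 -325.1 size 16.9 42.2 ang 0.0 z 0.1587
```

View pics/w3.png

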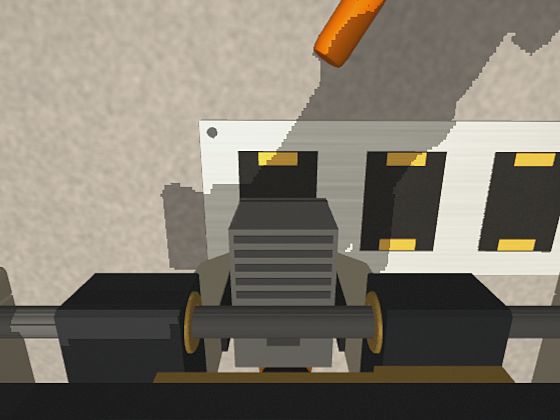

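The wrist view shows the module held level over pad 2, whose rest shows at (278,175), and pads 1 and 0 at (400,200) and (525,200). I set it down.

Call:
send_rows:
  plan:
    - [0,-0.05,-3,0,0,0,3]
    - [0,-0.05,-6,0,0,0,3]
    - [0,-0.05,-8.5,0,0,0,3]
    - [0,-0.05,-9.8,0,0,0,3]
    - [0,-0.05,-10.4,0,0,0,3]
    - [0,-0.05,-10.7,0,0,0,3]
    - [0,-0.05,-10.7,0,0,0,3]
    - [0,-0.05,-10.7,0,0,0,3]
    - [0,-0.05,-10.7,0,0,0,3]
    - [0,-0.05,-10.7,0,0,0,6]
    - [0,-0.05,-10.7,0,0,0,6]
    - [0,-0.05,-10.7,0,0,0,6]
    - [0,-0.05,-10.7,0,0,0,6]

```text
time_s: 9.32
position: [0.481, -0.3287, 0.0209]
ee_rot: [-0.006, 3.141, -0.0]
wrist_force: [0.1, 0.5, 0.5]
gripper_width: 0.059
grasp_force: 0.0
```

```bash
python3 look.py
```

```text
(array([ 0.481 , -0.3287,  0.0209]), 'yaw_y', np.float64(90.21), 'tilt', array([ 0., -0., -1.]), 'F', array([0.1, 0.5, 0.5]), 'w', 0.059, 'gf', 0.0, 't', 9.32, 'q7', np.float64(2.13))
top mod 479 c 435.1 316.9 size 64.9 43.3 ang 16.0 z 0.0433
top mod 461 c 400.5 186.3 size 42.2 63.7 ang 72.9 z 0.0435
top mod 231 c 308.8 225.6 size 42.4 32.5 ang 64.0 z 0.0439
top bar 211 c 656.3 13.4 size 14.0 69.4 ang 89.2 z 0.1027
```

Call:
send_rows:
  plan:
    - [0,0,4,0,0,0,6]
    - [0,0,8,0,0,0,6]
    - [0,2,12,0,0,0,6]
    - [-1,6,13,0,0,-3,6]
    - [-2,10,13,0,0,-8,6]
    - [-3,14,13,0,0,-13,6]
    - [-4,18,13,0,0,-17.3,6]
    - [-5,22,13,0,0,-17.3,6]
    - [-6,26,13,0,0,-17.3,6]
    - [-7,30,13,0,0,-17.3,6]
    - [-8,34,13,0,0,-17.3,6]
    - [-8,38,13,0,0,-17.3,6]
    - [-8,42,13,0,0,-17.3,6]
    - [-8,46,13,0,0,-17.3,6]
    - [-8,50,13,0,0,-17.3,6]
    - [-8,51.6,13,0,0,-17.3,6]
    - [-8,51.6,13,0,0,-17.3,6]
    - [-8,51.6,13,0,0,-17.3,6]
    - [-8,51.6,13,0,0,-17.3,6]
    - [-8,51.6,13,0,0,-17.3,6]

```text
time_s: 11.03
position: [0.4009, 0.1858, 0.1507]
ee_rot: [-0.47, -3.106, 0.001]
wrist_force: [-0.4, 0.6, -0.2]
gripper_width: 0.0598
grasp_force: 0.0
```

```bash
python3 look.py w4.png .4 .187 .06
```

```text
(array([0.4009, 0.1858, 0.1507]), 'yaw_y', np.float64(72.79), 'tilt', array([-0.   , -0.001, -1.   ]), 'F', array([-0.4,  0.6, -0.2]), 'w', 0.0598, 'gf', 0.0, 't', 11.03, 'q7', np.float64(0.67))
top deck mod 485 c 479.4 -328.0 size 44.3 63.9 ang 89.8 z 0.0514
top bar 213 c 656.5 13.3 size 14.1 69.6 ang 89.2 z 0.1025
wrist 4220 c 401.7 187.6 size 42.1 64.3 ang 72.9 z 0.0449
```

Call:
send_rows:
  plan:
    - [0,0.05,-4,0,0,0,6]
    - [0,0.05,-8,0,0,0,6]
    - [0,0.05,-12,0,0,0,6]
    - [0,0.05,-13.4,0,0,0,6]
    - [0,0.05,-13.8,0,0,0,6]
    - [0,0.05,-13.8,0,0,0,6]
    - [0,0.05,-13.8,0,0,0,3]
    - [0,0.05,-13.8,0,0,0,3]
    - [0,0.05,-13.8,0,0,0,3]
    - [0,0.05,-13.8,0,0,0,3]
    - [0,0.05,-13.8,0,0,0,3]
    - [0,0.05,-12,0,0,0,3]
    - [0,0.05,-8,0,0,0,3]
    - [0,0.05,-4,0,0,0,3]
    - [0,0.05,-3,0,0,0,3]

```text
time_s: 12.38
position: [0.4029, 0.1892, 0.1261]
ee_rot: [0.466, 3.101, 0.007]
wrist_force: [0.7, 1.0, -1.6]
gripper_width: 0.0418
grasp_force: 30.0
```

Call:
send_rows:
  plan:
    - [0.8,-4,0,0,0,2,3]
    - [1.6,-8,0,0,0,4,3]
    - [2.4,-12,0,0,0,7,3]
    - [3.2,-16,0,0,0,10,3]
    - [4,-20,0,0,0,13,3]
    - [4.8,-24,0,0,0,16,3]
    - [5.6,-28,0,0,0,17.4,3]
    - [6.4,-32,0,0,0,17.4,3]
    - [7.2,-36,0,0,0,17.4,3]
    - [8,-39,0,0,0,17.4,3]
    - [8,-41,0,0,0,17.4,3]
    - [8,-41.7,0,0,0,17.4,3]
    - [8,-41.7,0,0,0,17.4,3]
    - [8,-41.7,0,0,0,17.4,3]
    - [8,-41.7,0,0,0,17.4,3]
    - [8,-41.7,0,0,0,17.4,3]
    - [8,-41.7,0,0,0,17.4,3]

```text
time_s: 13.8
position: [0.481, -0.2276, 0.1209]
ee_rot: [-0.012, 3.141, 0.001]
wrist_force: [-1.3, 0.8, -0.7]
gripper_width: 0.0416
grasp_force: 30.0
```

Run:
```python
from h import *;import deck
print(pose());o=shot('wrist');deck.pads(*o)
P=cloud(*o[1:]);Z=P[...,2];p=manip.state()['position']
rect((o[1]>0)&(abs(Z-(p[2]+.034))<.006),P,(.48,-.23,.06),'mod',150)
rect((o[1]>0)&(abs(Z-.052)<.006),P,(.48,-.33,.06),'mod2',150)
```

```text
(array([ 0.481 , -0.2276,  0.1209]), 'yaw_y', np.float64(90.43), 'tilt', array([ 0.,  0., -1.]), 'F', array([-1.3,  0.8, -0.7]), 'w', 0.0416, 'gf', 30.0, 't', 13.8, 'q7', np.float64(1.91))
pad 4069 c 487.1 -333.5 size 92.7 70.2 ang 0.5 z 0.008
pad 6765 c 472.3 -226.4 size 63.3 86.2 ang 0.5 z 0.008
pad 7809 c 481.8 -128.8 size 83.8 61.7 ang 0.2 z 0.008
pad 193 c 513.8 -346.7 size 15.9 15.5 ang 0.5 z 0.008
pad 714 c 513.2 -226.4 size 6.2 79.7 ang 0.5 z 0.008
pad 679 c 526.2 -226.0 size 5.5 80.1 ang 0.5 z 0.008
plate 31859 c 477.3 -228.6 size 133.0 333.0 ang 1.1 z 0.008
mod 9168 c 465.9 -226.9 size 34.0 68.2 ang 0.5 z 0.152
mod 2753 c 505.9 -226.5 size 17.0 42.1 ang 0.2 z 0.1516
mod2 5968 c 481.3 -327.3 size 65.2 43.1 ang 0.1 z 0.0528
```

Call:
send_rows:
  plan:
    - [0,0,-3,0,0,-0.2,3]
    - [0,0,-6,0,0,-0.2,3]
    - [0,0,-8.5,0,0,-0.2,3]
    - [0,0,-9.5,0,0,-0.2,3]
    - [0,0,-10,0,0,-0.2,3]
    - [0,0,-10,0,0,-0.2,3]
    - [0,0,-10,0,0,-0.2,3]
    - [0,0,-10,0,0,-0.2,6]
    - [0,0,-10,0,0,-0.2,6]
    - [0,0,-10,0,0,-0.2,6]
    - [0,0,-10,0,0,-0.2,6]
    - [0,0,-6,0,0,-0.2,6]
    - [0,0,-2,0,0,-0.2,6]
    - [0,0,2,0,0,-0.2,6]
    - [0,0,3,0,0,-0.2,6]

```text
time_s: 15.1
position: [0.4836, -0.2303, 0.1567]
ee_rot: [-0.003, 3.134, -0.004]
wrist_force: [1.7, -0.3, -0.9]
gripper_width: 0.0599
grasp_force: 0.0
```

Call:
send_rows:
  plan:
    - [-0.3,4,0,0,0,2,6]
    - [-0.6,8,0,0,0,4,6]
    - [-1,12,0,0,0,6,6]
    - [-1.3,16,0,0,0,8,6]
    - [-1.6,20,0,0,0,10,6]
    - [-2,24,0,0,0,12,6]
    - [-2.3,28,0,0,0,14,6]
    - [-2.6,32,0,0,0,15.6,6]
    - [-3,36,0,0,0,15.6,6]
    - [-3.3,40,0,0,0,15.6,6]
    - [-3.6,44,0,0,0,15.6,6]
    - [-4,48,0,0,0,15.6,6]
    - [-4.5,52,0,0,0,15.6,6]
    - [-4.5,54,0,0,0,15.6,6]
    - [-4.5,54.6,0,0,0,15.6,6]
    - [-4.5,54.6,0,0,0,15.6,6]
    - [-4.5,54.6,0,0,0,15.6,6]
    - [-4.5,54.6,0,0,0,15.6,6]
    - [-4.5,54.6,0,0,0,15.6,6]

```text
time_s: 16.68
position: [0.4364, 0.3149, 0.1507]
ee_rot: [0.425, -3.113, 0.001]
wrist_force: [-0.8, -0.4, 0.1]
gripper_width: 0.0596
grasp_force: 0.0
```

```bash
python3 look.py w5.png .435 .317 .1
```

```text
(array([0.4364, 0.3149, 0.1507]), 'yaw_y', np.float64(105.56), 'tilt', array([ 0.   , -0.001, -1.   ]), 'F', array([-0.8, -0.4,  0.1]), 'w', 0.0596, 'gf', 0.0, 't', 16.68, 'q7', np.float64(0.99))
top deck mod 479 c 479.7 -228.8 size 63.8 43.7 ang 0.0 z 0.0514
top deck mod 474 c 479.3 -328.3 size 44.4 63.8 ang 89.9 z 0.0514
top bar 209 c 656.4 13.3 size 14.1 69.2 ang 89.3 z 0.1025
wrist 4209 c 436.5 318.1 size 64.4 42.1 ang 15.6 z 0.0449
```

Call:
send_rows:
  plan:
    - [0,0.1,-4,0,0,0,6]
    - [0,0.1,-8,0,0,0,6]
    - [0,0.1,-12,0,0,0,6]
    - [0,0.1,-13.4,0,0,0,6]
    - [0,0.1,-13.8,0,0,0,6]
    - [0,0.1,-13.8,0,0,0,6]
    - [0,0.1,-13.8,0,0,0,3]
    - [0,0.1,-13.8,0,0,0,3]
    - [0,0.1,-13.8,0,0,0,3]
    - [0,0.1,-13.8,0,0,0,3]
    - [0,0.1,-13.8,0,0,0,3]
    - [0,0.1,-12,0,0,0,3]
    - [0,0.1,-8,0,0,0,3]
    - [0,0.1,-4,0,0,0,3]
    - [0,0.1,-3,0,0,0,3]

```text
time_s: 18.03
position: [0.4378, 0.3199, 0.1266]
ee_rot: [-0.429, 3.106, 0.007]
wrist_force: [0.7, 1.3, -1.8]
gripper_width: 0.042
grasp_force: 30.0
```

Call:
send_rows:
  plan:
    - [0.4,-4,0,0,0,-2,3]
    - [0.8,-8,0,0,0,-4,3]
    - [1.2,-12,0,0,0,-6,3]
    - [1.6,-16,0,0,0,-8,3]
    - [2,-20,0,0,0,-10,3]
    - [2.4,-24,0,0,0,-12,3]
    - [2.8,-28,0,0,0,-14,3]
    - [3.2,-32,0,0,0,-15.4,3]
    - [3.6,-36,0,0,0,-15.4,3]
    - [4,-40,0,0,0,-15.4,3]
    - [4.5,-43,0,0,0,-15.4,3]
    - [4.5,-44.7,0,0,0,-15.4,3]
    - [4.5,-44.7,0,0,0,-15.4,3]
    - [4.5,-44.7,0,0,0,-15.4,3]
    - [4.5,-44.7,0,0,0,-15.4,3]
    - [4.5,-44.7,0,0,0,-15.4,3]
    - [4.5,-44.7,0,0,0,-15.4,3]
    - [4.5,-44.7,0,0,0,-15.4,3]

```text
time_s: 19.53
position: [0.4809, -0.1281, 0.1208]
ee_rot: [-0.011, 3.142, 0.0]
wrist_force: [-0.1, 1.4, -3.3]
gripper_width: 0.0418
grasp_force: 30.0
```

Run:
```python
from h import *
print(pose());o=shot('wrist')
P=cloud(*o[1:]);Z=P[...,2];p=manip.state()['position']
rect((o[1]>0)&(abs(Z-(p[2]+.034))<.006),P,(.48,-.13,.06),'mod',150)
```

```text
(array([ 0.4809, -0.1281,  0.1208]), 'yaw_y', np.float64(90.41), 'tilt', array([ 0.,  0., -1.]), 'F', array([-0.1,  1.4, -3.3]), 'w', 0.0418, 'gf', 30.0, 't', 19.53, 'q7', np.float64(1.68))
mod 9473 c 465.2 -127.5 size 35.1 68.0 ang 0.8 z 0.1517
mod 2626 c 505.4 -127.0 size 16.1 42.2 ang 1.2 z 0.1513
```

Call:
send_rows:
  plan:
    - [0,0,-3,0,0,-0.4,3]
    - [0,0,-6,0,0,-0.4,3]
    - [0,0,-8.5,0,0,-0.4,3]
    - [0,0,-9.5,0,0,-0.4,3]
    - [0,0,-10,0,0,-0.4,3]
    - [0,0,-10,0,0,-0.4,3]
    - [0,0,-10,0,0,-0.4,3]
    - [0,0,-10,0,0,-0.4,6]
    - [0,0,-10,0,0,-0.4,6]
    - [0,0,-10,0,0,-0.4,6]
    - [0,0,-10,0,0,-0.4,6]
    - [0,0,-6,0,0,-0.4,6]
    - [0,0,-2,0,0,-0.4,6]
    - [0,0,2,0,0,-0.4,6]
    - [0,0,5,0,0,-0.4,6]

```text
time_s: 20.83
position: [0.4813, -0.1292, 0.174]
ee_rot: [0.003, 3.139, -0.0]
wrist_force: [0.9, -1.1, -0.8]
gripper_width: 0.0604
grasp_force: 0.0
```

Call:
send_rows:
  plan:
    - [3,2.4,0,0,0,-1,5]
    - [6,4.8,0,0,0,-1,5]
    - [9,7.2,0,0,0,-1,5]
    - [12,9.6,0,0,0,-1,5]
    - [15,12,0,0,0,-1,5]
    - [17.7,14.3,0,0,0,-1,5]
    - [17.7,14.3,0,0,0,-1,5]
    - [17.7,14.3,0,0,0,-1,5]
    - [17.7,14.3,0,0,0,-1,5]
    - [17.7,14.3,0,0,0,-1,5]
    - [17.7,14.3,0,0,0,-1,5]

```text
time_s: 21.75
position: [0.6572, 0.0124, 0.171]
ee_rot: [-0.033, -3.141, 0.001]
wrist_force: [0.3, 0.1, 0.5]
gripper_width: 0.0502
grasp_force: 0.0
```

```bash
python3 look.py w6.png .657 .013 .06 .104
```

```text
(array([0.6572, 0.0124, 0.171 ]), 'yaw_y', np.float64(88.81), 'tilt', array([-0.   , -0.001, -1.   ]), 'F', array([0.3, 0.1, 0.5]), 'w', 0.0502, 'gf', 0.0, 't', 21.75, 'q7', np.float64(1.4))
top mod 175 c 309.4 226.4 size 40.8 30.8 ang 63.3 z 0.0441
top deck mod 196 c 479.8 -240.4 size 20.8 63.6 ang 89.8 z 0.0515
top deck mod 482 c 479.3 -328.1 size 63.7 43.9 ang 0.7 z 0.0516
top bar 45 c 640.0 17.7 size 37.2 6.9 ang 2.2 z 0.1023
wrist 2285 c 658.0 13.7 size 16.0 69.1 ang 88.6 z 0.1041
```

View pics/w6.png

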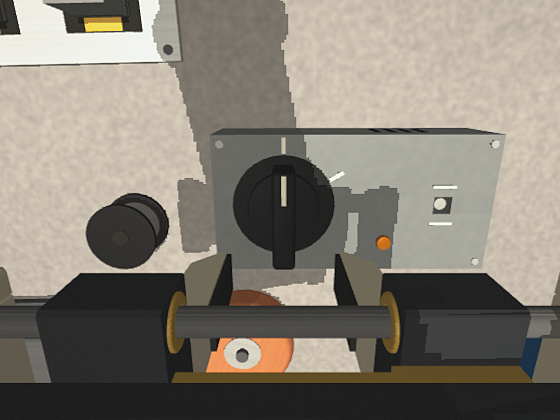

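The handle's white line at (284,190) is on its off mark, so the isolator is fully off. Next I grip the handle and turn it on.

Call:
send_rows:
  plan:
    - [0,0.05,-4,0,0,0,5]
    - [0,0.05,-7,0,0,0,5]
    - [0,0.05,-8.8,0,0,0,5]
    - [0,0.05,-9.3,0,0,0,5]
    - [0,0.05,-9.3,0,0,0,5]
    - [0,0.05,-9.3,0,0,0,0.5]
    - [0,0.05,-9.3,0,0,0,0.5]
    - [0,0.05,-9.3,0,0,0,0.5]
    - [0,0.05,-9.3,0,0,0,0.5]
    - [0,0.05,-9.3,0,0,0,0.5]
    - [0,0.05,-9.3,0,0,0,0.5]
    - [0,0.05,-9.3,0,0,0,0.5]

```text
time_s: 22.85
position: [0.6582, 0.0129, 0.0785]
ee_rot: [0.031, 3.14, -0.002]
wrist_force: [-1.0, -4.1, 5.5]
gripper_width: 0.0158
grasp_force: 30.0
```

Call:
send_rows:
  plan:
    - [0,0,0,0,0,-5,0.5]
    - [0,0,0,0,0,-10,0.5]
    - [0,0,0,0,0,-15,0.5]
    - [0,0,0,0,0,-20,0.5]
    - [0,0,0,0,0,-25,0.5]
    - [0,0,0,0,0,-30,0.5]
    - [0,0,0,0,0,-35,0.5]
    - [0,0,0,0,0,-40,0.5]
    - [0,0,0,0,0,-45,0.5]
    - [0,0,0,0,0,-50,0.5]
    - [0,0,0,0,0,-54,0.5]
    - [0,0,0,0,0,-58,0.5]
    - [0,0,0,0,0,-61,0.5]
    - [0,0,0,0,0,-63,0.5]
    - [0,0,0,0,0,-64,0.5]
    - [0,0,0,0,0,-64,0.5]
    - [0,0,0,0,0,-64,0.5]

```text
time_s: 24.27
position: [0.6577, 0.0123, 0.0785]
ee_rot: [1.689, 2.647, -0.003]
wrist_force: [-2.8, -5.6, 7.3]
gripper_width: 0.0165
grasp_force: 31.4
```

```bash
python3 -c "
from h import *
print(pose(),manip.state()['torque'])"
```

```text
(array([0.6577, 0.0123, 0.0785]), 'yaw_y', np.float64(24.91), 'tilt', array([ 0.   , -0.002, -1.   ]), 'F', array([-2.8, -5.6,  7.3]), 'w', 0.0165, 'gf', 31.4, 't', 24.27, 'q7', np.float64(0.46)) [-1.52220296  0.74439825  0.79512512]
```

Call:
send_rows:
  plan:
    - [0,0,0,0,0,4,5]
    - [0,0,0,0,0,4,5]
    - [0,0,0,0,0,4,5]
    - [0,0,0,0,0,4,5]
    - [0,0,4,0,0,4,5]
    - [0,0,8,0,0,4,5]
    - [0,0,12,0,0,8,5]
    - [-1,4,13,0,0,15,5]
    - [-2,8,13,0,0,22,5]
    - [-3.5,12,13,0,0,29,5]
    - [-5,16,13,0,0,36,5]
    - [-6,20,13,0,0,43,5]
    - [-7,24,13,0,0,45.5,5]
    - [-8.4,28,13,0,0,45.5,5]
    - [-8.4,29.8,13,0,0,45.5,5]
    - [-8.4,29.8,13,0,0,45.5,5]
    - [-8.4,29.8,13,0,0,45.5,5]
    - [-8.4,29.8,13,0,0,45.5,5]
    - [-8.4,29.8,13,0,0,45.5,5]

```text
time_s: 25.85
position: [0.5745, 0.3106, 0.2077]
ee_rot: [0.539, 3.095, -0.001]
wrist_force: [0.3, -0.2, -0.0]
gripper_width: 0.0499
grasp_force: 0.0
```

```bash
python3 look.py w7.png .573 .311 .06 .132
python3 - <<'E'
from h import *
z=np.load('wl.npz');P=cloud(z['d'],z['K'],z['M']);Z=P[...,2]
rect((abs(Z-.077)<.003),P,(.573,.311,.06),'flange',50)
rect((abs(Z-.0715)<.003),P,(.573,.311,.06),'stand',100)
E
```

```text
(array([0.5745, 0.3106, 0.2077]), 'yaw_y', np.float64(70.25), 'tilt', array([ 0.   , -0.001, -1.   ]), 'F', array([ 0.3, -0.2, -0. ]), 'w', 0.0499, 'gf', 0.0, 't', 25.85, 'q7', np.float64(0.64))
top deck mod 486 c 479.7 -228.7 size 43.2 64.0 ang 89.8 z 0.0512
top deck mod 482 c 479.3 -328.1 size 63.6 43.8 ang 0.4 z 0.0515
top deck mod 456 c 478.1 -129.1 size 42.3 63.5 ang 89.1 z 0.0518
top bar 232 c 656.3 13.0 size 17.1 69.4 ang 28.4 z 0.1021
wrist 522 c 574.4 312.2 size 15.4 15.5 ang 70.5 z 0.1325
flange 457 c 574.9 312.2 size 25.6 25.9 ang 69.9 z 0.0766
stand 4105 c 575.0 312.0 size 64.0 64.2 ang 70.2 z 0.0718
```

View pics/w7.png

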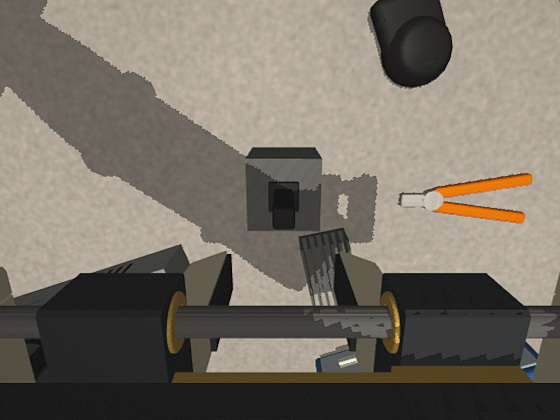

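The wrist view has the stylus grip at (284,205) on its stand, clear of the heat sink and cutters. The bar's perpendicular reads 28.4°, so the isolator is fully on. I grasp the stylus and lift it.

Call:
send_rows:
  plan:
    - [0,0.05,-4,0,0,0,5]
    - [0,0.05,-8,0,0,0,5]
    - [0,0.05,-11,0,0,0,5]
    - [0,0.05,-12,0,0,0,5]
    - [0,0.05,-12,0,0,0,5]
    - [0,0.05,-12,0,0,0,5]
    - [0,0.05,-12,0,0,0,0.5]
    - [0,0.05,-12,0,0,0,0.5]
    - [0,0.05,-12,0,0,0,0.5]
    - [0,0.05,-12,0,0,0,0.5]
    - [0,0.05,-12,0,0,0,0.5]
    - [0,0.05,-12,0,0,0,0.5]
    - [0,0.05,-12,0,0,0,0.5]

```text
time_s: 27.03
position: [0.574, 0.313, 0.0882]
ee_rot: [0.534, 3.095, 0.001]
wrist_force: [-0.2, 0.2, 3.8]
gripper_width: 0.0158
grasp_force: 30.0
```

```bash
python3 -c "
from h import *
print(pose(),manip.state()['torque'])"
```

```text
(array([0.574 , 0.313 , 0.0882]), 'yaw_y', np.float64(70.41), 'tilt', array([ 0.,  0., -1.]), 'F', array([-0.2,  0.2,  3.8]), 'w', 0.0158, 'gf', 30.0, 't', 27.03, 'q7', np.float64(0.63)) [-0.07086988  0.20097164 -0.0144561 ]
```

Call:
send_rows:
  plan:
    - [0,0,2,0,0,0,0.5]
    - [0,0,4,0,0,0,0.5]
    - [0,0,6,0,0,0,0.5]
    - [0,0,8,0,0,0,0.5]
    - [0,0,10,0,0,0,0.5]
    - [0,0,12,0,0,0,0.5]
    - [0,0,12,0,0,0,0.5]
    - [0,0,12,0,0,0,0.5]

```text
time_s: 27.7
position: [0.5743, 0.3132, 0.2087]
ee_rot: [0.534, 3.094, 0.002]
wrist_force: [-0.7, -0.0, -0.6]
gripper_width: 0.0159
grasp_force: 30.0
```

Run:
```python
from h import *
print(pose(),manip.state()['torque']);shot('wrist','w8.png')
for n in('scene','top'):
    im,d,K,M=shot(n,n+'8.png');P=cloud(d,K,M);np.savez(n+'8.npz',im=im,d=d,K=K,M=M)
```

```text
(array([0.5743, 0.3132, 0.2087]), 'yaw_y', np.float64(70.4), 'tilt', array([ 0.002,  0.001, -1.   ]), 'F', array([-0.7, -0. , -0.6]), 'w', 0.0159, 'gf', 30.0, 't', 27.7, 'q7', np.float64(0.64)) [ 0.04274707  0.04377886 -0.01991601]
```

View pics/scene8.png

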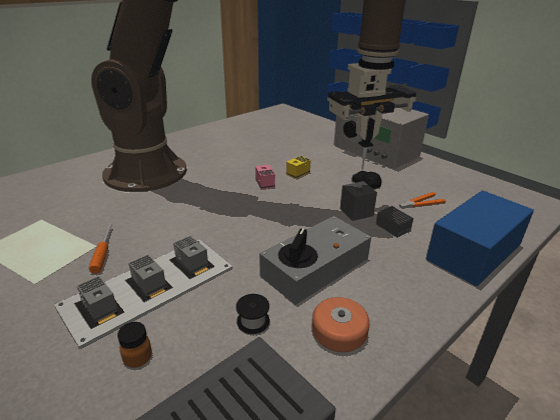

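The scene view shows all three modules on their pads and the stylus hanging straight at (365,150). Now over pad 0.

Call:
send_rows:
  plan:
    - [-0.8,-4,0,0,0,2,0.5]
    - [-1.6,-8,0,0,0,4,0.5]
    - [-2.4,-12,0,0,0,6,0.5]
    - [-3.2,-16,0,0,0,8,0.5]
    - [-4,-20,0,0,0,10,0.5]
    - [-4.8,-24,0,0,0,12,0.5]
    - [-5.6,-28,0,0,0,14,0.5]
    - [-6.4,-32,0,0,0,16,0.5]
    - [-7.2,-36,0,0,0,18,0.5]
    - [-8,-40,0,0,0,19.6,0.5]
    - [-8,-43,0,0,0,19.6,0.5]
    - [-8,-44.2,0,0,0,19.6,0.5]
    - [-8,-44.2,0,0,0,19.6,0.5]
    - [-8,-44.2,0,0,0,19.6,0.5]
    - [-8,-44.2,0,0,0,19.6,0.5]
    - [-8,-44.2,0,0,0,19.6,0.5]
    - [-8,-44.2,0,0,0,19.6,0.5]

```text
time_s: 29.27
position: [0.4939, -0.1277, 0.2075]
ee_rot: [0.004, -3.141, -0.001]
wrist_force: [0.2, -0.8, -0.4]
gripper_width: 0.0159
grasp_force: 30.0
```

Run:
```python
from h import *
print(pose())
o=shot('wrist','w9.png');np.savez('w9.npz',im=o[0],d=o[1],K=o[2],M=o[3])
P=cloud(*o[1:]);Z=P[...,2]
rect((abs(Z-.0525)<.003),P,(.48,-.23,.2),'mods',150)
z=np.load('w9.npz') 
rect((abs(Z-.0485)<.002),P,(.495,-.23,.2),'but',20)
```

```text
(array([ 0.4939, -0.1277,  0.2075]), 'yaw_y', np.float64(90.14), 'tilt', array([-0.,  0., -1.]), 'F', array([ 0.2, -0.8, -0.4]), 'w', 0.0159, 'gf', 30.0, 't', 29.27, 'q7', np.float64(1.74))
mods 3286 c 481.1 -327.3 size 63.9 45.1 ang 0.4 z 0.0529
mods 3111 c 480.5 -128.1 size 42.0 64.6 ang 90.0 z 0.0529
mods 3187 c 481.6 -228.1 size 42.7 64.5 ang 90.0 z 0.0529
but 27 c 448.2 -137.1 size 0.2 22.9 ang 0.1 z 0.0477
but 30 c 454.2 -306.4 size 9.5 1.7 ang 3.1 z 0.0486
but 68 c 471.5 -306.6 size 24.3 2.0 ang 0.9 z 0.0481
but 80 c 499.0 -306.1 size 28.3 2.2 ang 0.6 z 0.0486
but 48 c 499.3 -331.7 size 16.8 9.3 ang 43.5 z 0.0485
but 81 c 495.2 -327.5 size 9.5 8.5 ang 1.8 z 0.048
but 84 c 493.9 -128.2 size 8.6 9.2 ang 0.5 z 0.0482
but 90 c 495.3 -227.7 size 9.3 9.0 ang 72.6 z 0.0486
but 22 c 501.4 -233.6 size 7.6 3.7 ang 43.6 z 0.0488
but 81 c 607.9 -316.6 size 31.1 8.0 ang 71.1 z 0.0489
```

View pics/w9.png

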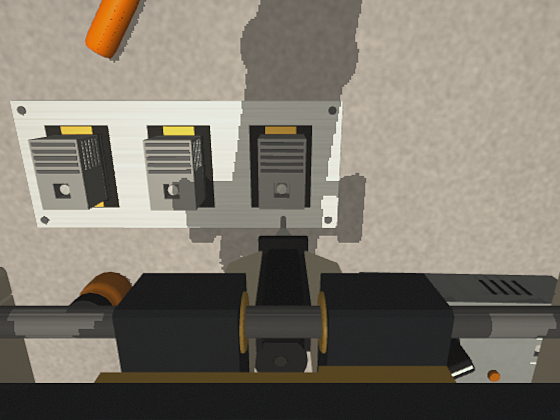

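The wrist view shows the three recesses at (65,189), (173,189) and (281,188), and the stylus tip at (283,217). I check the tip offset numerically and lower it to just above the pad 0 module.

Call:
send_rows:
  plan:
    - [0,0,-3,0,0,0,0.5]
    - [0,0,-6,0,0,0,0.5]
    - [0,0,-6.3,0,0,0,0.5]
    - [0,0,-6.3,0,0,0,0.5]
    - [0,0,-6.3,0,0,0,0.5]
    - [0,0,-6.3,0,0,0,0.5]

```text
time_s: 29.82
position: [0.4949, -0.1292, 0.1463]
ee_rot: [-0.001, 3.139, -0.0]
wrist_force: [-0.1, -0.7, 0.3]
gripper_width: 0.0161
grasp_force: 30.0
```

Run:
```python
from h import *
print(pose())
def proj(K,M,p):
    c=np.linalg.inv(M)@np.r_[p,1];return (K[0,0]*c[0]/-c[2]+K[0,2]).round(1),(K[1,1]*-c[1]/-c[2]+K[1,2]).round(1)
z=np.load('w9.npz');print('tip pred in w9',proj(z['K'],z['M'],[.4939,-.1277,.1255]))
s=manip.state()
o=shot('wrist');p=s['position'];print('tip now',proj(o[2],o[3],p-[0,0,.082]),'btn',proj(o[2],o[3],[.4939,-.1282,.048]))
cv2.imwrite('pics/w10.png',cv2.resize(o[0][140:280,220:350],None,fx=4,fy=4)[...,::-1])
```

```text
(array([ 0.4949, -0.1292,  0.1463]), 'yaw_y', np.float64(90.02), 'tilt', array([ 0.002, -0.   , -1.   ]), 'F', array([-0.1, -0.7,  0.3]), 'w', 0.0161, 'gf', 30.0, 't', 29.82, 'q7', np.float64(1.74))
tip pred in w9 (np.float64(281.2), np.float64(215.4))
tip now (np.float64(281.3), np.float64(215.1)) btn (np.float64(282.7), np.float64(206.9))
```

View pics/w10.png

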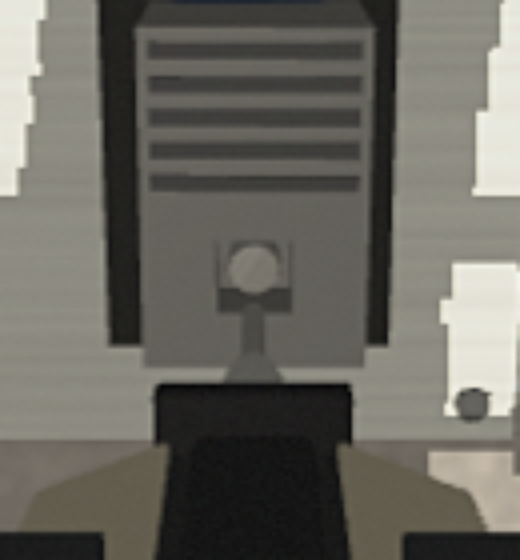

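The tip (crop 253,300) is in line with the button (253,268), and the prediction matches. Pressing.

Call:
send_rows:
  plan:
    - [0,0,-0.8,0,0,0,0.5]
    - [0,0,-1.4,0,0,0,0.5]
    - [0,0,-1.6,0,0,0,0.5]
    - [0,0,-1.8,0,0,0,0.5]
    - [0,0,-2.0,0,0,0,0.5]
    - [0,0,-2.1,0,0,0,0.5]
    - [0,0,-2.1,0,0,0,0.5]
    - [0,0,-2.1,0,0,0,0.5]

```text
time_s: 30.53
position: [0.494, -0.1291, 0.1243]
ee_rot: [-0.0, 3.141, 0.0]
wrist_force: [-2.2, 0.8, 9.1]
gripper_width: 0.0161
grasp_force: 30.0
```

```bash
python3 -c "
from h import *
print(pose())"
```

```text
(array([ 0.494 , -0.1291,  0.1243]), 'yaw_y', np.float64(90.01), 'tilt', array([ 0.,  0., -1.]), 'F', array([-2.2,  0.8,  9.1]), 'w', 0.0161, 'gf', 30.0, 't', 30.53, 'q7', np.float64(1.74))
```

Call:
send_rows:
  plan:
    - [0,0,-0.1,0,0,0,0.5]
    - [0,0,-0.1,0,0,0,0.5]
    - [0,0,2,0,0,0,0.5]
    - [0,0,4,0,0,0,0.5]
    - [0,-2,4,0,0,0,0.5]
    - [0.1,-6,4,0,0,0,0.5]
    - [0.1,-9,4,0,0,0,0.5]
    - [0.1,-9.95,4,0,0,0,0.5]
    - [0.1,-9.95,4,0,0,0,0.5]
    - [0.1,-9.95,4,0,0,0,0.5]
    - [0.1,-9.95,4,0,0,0,0.5]
    - [0.1,-9.95,2,0,0,0,0.5]
    - [0.1,-9.95,2,0,0,0,0.5]
    - [0.1,-9.95,2,0,0,0,0.5]

```text
time_s: 31.7
position: [0.4942, -0.2269, 0.1432]
ee_rot: [0.003, -3.139, -0.002]
wrist_force: [0.5, 0.0, -1.0]
gripper_width: 0.0158
grasp_force: 30.0
```

```bash
cat > btn.py <<'E'
from h import *
print(pose());o=shot('wrist');P=cloud(*o[1:]);Z=P[...,2]
for y in(-.128,-.228,-.3275):
    rect((abs(Z-.0487)<.0025)|(abs(Z-.0437)<.002),P,(.4945,y,.006),'but',20)
E
python3 btn.py
```

```text
(array([ 0.4942, -0.2269,  0.1432]), 'yaw_y', np.float64(90.12), 'tilt', array([-0.002,  0.001, -1.   ]), 'F', array([ 0.5,  0. , -1. ]), 'w', 0.0158, 'gf', 30.0, 't', 31.7, 'q7', np.float64(1.94))
but 108 c 494.2 -127.5 size 9.7 8.3 ang 6.9 z 0.0439
but 136 c 497.6 -124.0 size 9.4 18.3 ang 47.7 z 0.0472
but 175 c 497.1 -228.6 size 9.6 13.4 ang 76.7 z 0.0483
but 284 c 495.8 -328.8 size 14.0 12.8 ang 1.8 z 0.0478
```

Reset at pad 0 is in (face at 44 mm, against 48 before). Next, pad 1.

Call:
send_rows:
  plan:
    - [0,0,-0.8,0,0,0,0.5]
    - [0,0,-1.3,0,0,0,0.5]
    - [0,0,-1.6,0,0,0,0.5]
    - [0,0,-1.8,0,0,0,0.5]
    - [0,0,-2.0,0,0,0,0.5]
    - [0,0,-2.1,0,0,0,0.5]
    - [0,0,-2.1,0,0,0,0.5]
    - [0,0,-2.1,0,0,0,0.5]

```text
time_s: 32.42
position: [0.4953, -0.2286, 0.124]
ee_rot: [-0.0, 3.14, 0.0]
wrist_force: [-2.9, 1.5, 14.2]
gripper_width: 0.0159
grasp_force: 30.0
```

Call:
send_rows:
  plan:
    - [0,0,2,0,0,0,0.5]
    - [0,0,4,0,0,0,0.5]
    - [0,-2,4,0,0,0,0.5]
    - [0,-6,4,0,0,0,0.5]
    - [0,-9,4,0,0,0,0.5]
    - [0,-9.95,4,0,0,0,0.5]
    - [0,-9.95,4,0,0,0,0.5]
    - [0,-9.95,4,0,0,0,0.5]
    - [0,-9.95,4,0,0,0,0.5]
    - [0,-9.95,2.1,0,0,0,0.5]
    - [0,-9.95,2.1,0,0,0,0.5]
    - [0,-9.95,2.1,0,0,0,0.5]

```text
time_s: 33.42
position: [0.4945, -0.3263, 0.1431]
ee_rot: [0.003, -3.14, -0.003]
wrist_force: [0.9, 0.3, -0.3]
gripper_width: 0.0161
grasp_force: 30.0
```

```bash
python3 btn.py
```

```text
(array([ 0.4945, -0.3263,  0.1431]), 'yaw_y', np.float64(90.12), 'tilt', array([-0.002,  0.002, -1.   ]), 'F', array([ 0.9,  0.3, -0.3]), 'w', 0.0161, 'gf', 30.0, 't', 33.42, 'q7', np.float64(2.12))
but 54 c 493.8 -126.1 size 8.3 5.5 ang 3.8 z 0.0439
but 178 c 497.5 -123.6 size 9.5 17.9 ang 48.4 z 0.0473
but 103 c 495.6 -227.7 size 8.6 8.0 ang 5.1 z 0.044
but 136 c 494.5 -327.4 size 8.8 9.2 ang 25.3 z 0.0479
```

Call:
send_rows:
  plan:
    - [0,0,-0.8,0,0,0,0.5]
    - [0,0,-1.3,0,0,0,0.5]
    - [0,0,-1.6,0,0,0,0.5]
    - [0,0,-1.8,0,0,0,0.5]
    - [0,0,-2.0,0,0,0,0.5]
    - [0,0,-2.1,0,0,0,0.5]
    - [0,0,-2.1,0,0,0,0.5]
    - [0,0,-2.1,0,0,0,0.5]
    - [0,0,0,0,0,0,0.5]
    - [0,0,3,0,0,0,0.5]
    - [0,0,6,0,0,0,0.5]
    - [0,0,7,0,0,0,0.5]
    - [0,0,7,0,0,0,0.5]

```text
time_s: 34.55
position: [0.4962, -0.3292, 0.2167]
ee_rot: [0.0, 3.137, -0.004]
wrist_force: [0.1, -0.3, -0.6]
gripper_width: 0.0159
grasp_force: 30.0
```

```bash
python3 btn.py; python3 look.py
```

```text
(array([ 0.4962, -0.3292,  0.2167]), 'yaw_y', np.float64(89.99), 'tilt', array([ 0.005, -0.003, -1.   ]), 'F', array([ 0.1, -0.3, -0.6]), 'w', 0.0159, 'gf', 30.0, 't', 34.55, 'q7', np.float64(2.11))
but 161 c 494.3 -126.2 size 12.4 14.1 ang 89.1 z 0.045
but 81 c 495.3 -228.2 size 9.0 9.1 ang 17.4 z 0.0438
but 69 c 499.1 -224.3 size 9.0 17.9 ang 47.0 z 0.0477
but 78 c 495.2 -327.4 size 9.1 8.9 ang 67.1 z 0.0438
(array([ 0.4953, -0.3285,  0.2146]), 'yaw_y', np.float64(90.0), 'tilt', array([ 0.002, -0.001, -1.   ]), 'F', array([ 0.2,  0.5, -1.8]), 'w', 0.0161, 'gf', 30.0, 't', 34.6, 'q7', np.float64(2.11))
top mod 239 c 308.8 225.8 size 42.5 32.6 ang 65.3 z 0.0436
top deck mod 476 c 479.9 -228.9 size 64.2 43.2 ang 0.2 z 0.0515
top deck mod 354 c 479.6 -328.3 size 63.5 44.1 ang 1.5 z 0.0517
top deck mod 461 c 478.1 -129.0 size 42.2 63.6 ang 89.8 z 0.0515
top bar 229 c 656.3 13.0 size 16.8 69.1 ang 28.9 z 0.1024
```

All three resets are in and the modules have not moved. Now to the start button.

Call:
send_rows:
  plan:
    - [1.4,4,0,0,0,-2,0.5]
    - [2.8,8,0,0,0,-4,0.5]
    - [4.2,12,0,0,0,-6,0.5]
    - [5.6,16,0,0,0,-8,0.5]
    - [7,20,0,0,0,-10,0.5]
    - [8.4,24,0,0,0,-12,0.5]
    - [9.8,28,0,0,0,-14,0.5]
    - [11.2,32,0,0,0,-16,0.5]
    - [12.8,36,0,0,0,-18,0.5]
    - [14.4,40,0,0,0,-19.6,0.5]
    - [15.6,44,0,0,0,-19.6,0.5]
    - [16.5,46.6,0,0,0,-19.6,0.5]
    - [16.5,46.6,0,0,0,-19.6,0.5]
    - [16.5,46.6,0,0,0,-19.6,0.5]
    - [16.5,46.6,-4,0,0,-19.6,0.5]
    - [16.5,46.6,-5.5,0,0,-19.6,0.5]
    - [16.5,46.6,-5.5,0,0,-19.6,0.5]
    - [16.5,46.6,-5.5,0,0,-19.6,0.5]
    - [16.5,46.6,-5.5,0,0,-19.6,0.5]

```text
time_s: 36.23
position: [0.6603, 0.1368, 0.1595]
ee_rot: [0.536, 3.095, -0.0]
wrist_force: [-0.2, 0.2, -0.7]
gripper_width: 0.0158
grasp_force: 30.0
```

Run:
```python
from h import *
s=manip.state();print(pose());o=shot('wrist');P=cloud(*o[1:]);Z=P[...,2]
rect((abs(Z-.0567)<.0025),P,(.66,.138,.008),'start',20)
cv2.imwrite('pics/w11.png',cv2.resize(o[0][140:280,220:350],None,fx=4,fy=4)[...,::-1])
```

```text
(array([0.6603, 0.1368, 0.1595]), 'yaw_y', np.float64(70.33), 'tilt', array([ 0.001, -0.   , -1.   ]), 'F', array([-0.2,  0.2, -0.7]), 'w', 0.0158, 'gf', 30.0, 't', 36.23, 'q7', np.float64(0.98))
start 123 c 660.5 138.9 size 8.5 8.8 ang 70.6 z 0.0568
```

View pics/w11.png

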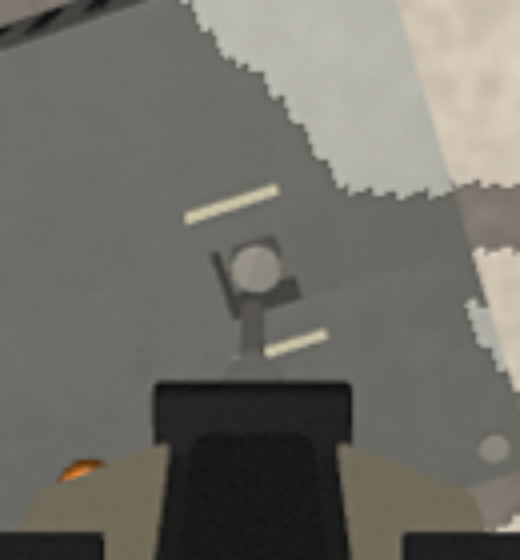

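The tip (252,300) is in line with the start button (256,268). I press, hold for about half a second, and release.

Call:
send_rows:
  plan:
    - [0,0.08,-0.8,0,0,0,0.5]
    - [0,0.08,-1.6,0,0,0,0.5]
    - [0,0.08,-2.1,0,0,0,0.5]
    - [0,0.08,-2.5,0,0,0,0.5]
    - [0,0.08,-2.8,0,0,0,0.5]
    - [0,0.08,-2.8,0,0,0,0.5]
    - [0,0.08,-2.8,0,0,0,0.5]
    - [0,0.08,-2.8,0,0,0,0.5]
    - [0,0.08,-2.8,0,0,0,0.5]
    - [0,0.08,-2.8,0,0,0,0.5]

```text
time_s: 37.12
position: [0.6604, 0.1386, 0.1321]
ee_rot: [0.534, 3.094, 0.001]
wrist_force: [-2.7, -0.8, 11.0]
gripper_width: 0.0158
grasp_force: 30.0
```

Call:
send_rows:
  plan:
    - [0,0,0,0,0,0,0.5]
    - [0,0,0,0,0,0,0.5]

```text
time_s: 37.28
position: [0.6604, 0.1386, 0.1321]
ee_rot: [0.534, 3.094, 0.001]
wrist_force: [-2.2, -0.5, 10.7]
gripper_width: 0.0156
grasp_force: 30.0
```

Call:
send_rows:
  plan:
    - [0,0,1,0,0,0,0.5]
    - [0,0,3,0,0,0,0.5]
    - [0,0,6,0,0,0,0.5]
    - [0,0,7.5,0,0,0,0.5]

```text
time_s: 37.62
position: [0.6606, 0.1389, 0.2089]
ee_rot: [0.534, 3.094, 0.002]
wrist_force: [1.2, -0.6, 0.9]
gripper_width: 0.0159
grasp_force: 30.0
```

Call:
send_rows:
  plan:
    - [-1.9,3.7,0.5,0,0,0,0.5]
    - [-3.8,7.5,0.5,0,0,0,0.5]
    - [-5.7,11.2,0.5,0,0,0,0.5]
    - [-7.6,15,0.5,0,0,0,0.5]
    - [-8.6,17.4,0.5,0,0,0,0.5]
    - [-8.6,17.4,0.5,0,0,0,0.5]
    - [-8.6,17.4,0.5,0,0,0,0.5]
    - [-8.6,17.4,0.5,0,0,0,0.5]
    - [-8.6,17.4,0.5,0,0,0,0.5]
    - [-8.6,17.4,0.5,0,0,0,0.5]
    - [-8.6,17.4,0.5,0,0,0,0.5]

```text
time_s: 38.53
position: [0.5745, 0.3113, 0.2108]
ee_rot: [0.538, 3.095, -0.001]
wrist_force: [-0.1, 1.0, -0.6]
gripper_width: 0.016
grasp_force: 30.0
```

Run:
```python
from h import *
print(pose());o=shot('wrist');P=cloud(*o[1:]);Z=P[...,2]
rect((abs(Z-.0715)<.003),P,(.573,.311,.06),'stand',100)
o=shot('top');P=cloud(*o[1:])
rect((abs(P[...,2]-.0567)<.0035),P,(.66,.138,.01),'start',1)
```

```text
(array([0.5745, 0.3113, 0.2108]), 'yaw_y', np.float64(70.29), 'tilt', array([ 0., -0., -1.]), 'F', array([-0.1,  1. , -0.6]), 'w', 0.016, 'gf', 30.0, 't', 38.53, 'q7', np.float64(0.66))
stand 4920 c 575.0 312.0 size 64.2 64.1 ang 70.3 z 0.0718
```

Call:
send_rows:
  plan:
    - [0,0,-2,0,0,0,0.5]
    - [0,0,-4,0,0,0,0.5]
    - [0,0,-5,0,0,0,0.5]
    - [0,0,-6,0,0,0,0.5]
    - [0,0,-7,0,0,0,0.5]
    - [0,0,-8,0,0,0,0.5]
    - [0,0,-9,0,0,0,0.5]
    - [0,0,-10,0,0,0,0.5]
    - [0,0,-10,0,0,0,0.5]

```text
time_s: 39.38
position: [0.5728, 0.3121, 0.1084]
ee_rot: [-0.534, -3.094, 0.003]
wrist_force: [-1.0, 0.0, -1.3]
gripper_width: 0.016
grasp_force: 30.0
```

Call:
send_rows:
  plan:
    - [0,0,-0.8,0,0,0,0.5]
    - [0,0,-1.5,0,0,0,0.5]
    - [0,0,-2,0,0,0,0.5]
    - [0,0,-2.2,0,0,0,0.5]
    - [0,0,-2.2,0,0,0,0.5]

```text
time_s: 39.8
position: [0.5737, 0.3126, 0.0885]
ee_rot: [-0.535, -3.096, 0.0]
wrist_force: [-0.3, 1.0, -0.7]
gripper_width: 0.0157
grasp_force: 30.0
```

Seated at the original height with no contact force. I release and lift.

Call:
send_rows:
  plan:
    - [0,0,0,0,0,0,0.5]
    - [0,0,0,0,0,0,4]
    - [0,0,0,0,0,0,4]
    - [0,0,0,0,0,0,4]
    - [0,0,0,0,0,0,4]
    - [0,0,4,0,0,0,4]
    - [0,0,8,0,0,0,4]
    - [0,0,12,0,0,0,4]
    - [-4,0,12,0,0,0,4]
    - [-8,0,12,0,0,0,4]
    - [-12,0,12,0,0,0,4]
    - [-12,0,12,0,0,0,4]
    - [-12,0,12,0,0,0,4]

```text
time_s: 40.88
position: [0.4517, 0.3131, 0.2093]
ee_rot: [-0.53, -3.096, -0.001]
wrist_force: [1.9, -1.0, 0.1]
gripper_width: 0.0402
grasp_force: 0.0
```

```bash
python3 look.py
python3 - <<'E'
from h import *
o=shot('top','top12.png');P=cloud(*o[1:]);Z=P[...,2]
rect((Z>.1)&(Z<.15),P,(.573,.311,.05),'grip',10)
shot('scene','scene12.png')
E
```

```text
(array([0.4517, 0.3131, 0.2093]), 'yaw_y', np.float64(70.58), 'tilt', array([-0.   ,  0.001, -1.   ]), 'F', array([ 1.9, -1. ,  0.1]), 'w', 0.0402, 'gf', 0.0, 't', 40.88, 'q7', np.float64(0.53))
top mod 190 c 309.4 225.9 size 40.8 31.7 ang 64.9 z 0.0439
top deck mod 474 c 479.6 -228.8 size 63.9 42.9 ang 0.6 z 0.0519
top deck mod 480 c 479.2 -328.3 size 63.9 44.4 ang 0.1 z 0.0516
top deck mod 457 c 478.2 -128.9 size 42.0 63.6 ang 89.9 z 0.0518
top bar 229 c 656.6 13.3 size 16.9 68.7 ang 28.1 z 0.1025
grip 83 c 572.9 311.9 size 16.9 15.5 ang 69.1 z 0.129
```

View pics/scene12.png

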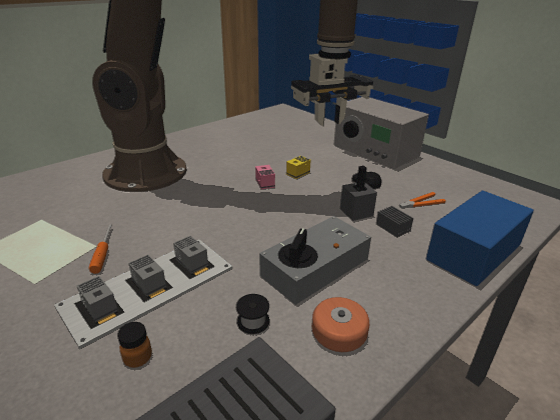

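The final view shows the stylus in its stand at (360,180), the modules on their pads, the isolator on, and the bystanders unmoved. I hand the job in.

```bash
python3 -c "
from h import *
print(manip.close_job())"
```

```text
the job is handed in; nothing more can be done
None
```

The job is done and handed in at about 41 s of the 210 s: all three grey modules are on their pads with resets in, start was pressed to its stop for about half a second and released, the stylus is back in its stand, the isolator is on, and nothing else on the bench was moved.

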